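# Index the ball valve to the front of the ratchet table and hold it on the pawl

### The job

The ratchet indexing table on the bench carries four pipe fittings; bring the brass ball valve with the red lever round to the brass pointer on the front of the base. The table turns freely only anticlockwise seen from above: take one of its two upright black handles, turn until the valve's line has just clicked past the pawl and the pointer, then ease the plate back clockwise until you feel it come up hard on the pawl. Finish while still holding the handle, with the plate standing still and pressed back firmly against the pawl so that all play is taken up; do not wrench it, and leave the other things on the bench alone.

Things in the scene. Friction and masses are not known exactly. Their poses are not given: they have to be found in the camera images.
- table_base: Round grey cast base of the indexing table, 246 mm across, 294 mm over its bolted feet, fixed to the bench; place and yaw differ each time. Origin: on the plate's turning axis, at the bench top. Its own -x axis points from the turning axis to the front pointer, z up.
- index_plate: Steel plate, 210 mm across, top 36 mm above the bench, turning about the vertical axis at its origin (bench height, same point as table_base's). Fittings fixed in nests: in its own frame brass valve along -x, grey tee -y, copper elbow +x, hex nipple +y. Its axes coincide with table_base's when the valve is indexed. All but the handles is below 95 mm. It drags lightly: 1 to 2 N at a handle.
- grip_a (a point): Mid-grip of one upright black handle: round grip 21 mm in diameter, from 88 to 160 mm above the bench, this point at 135 mm, on a 12 mm stem; 94 mm from the turning axis, in the plate's frame towards (+x, +y) at 45 degrees. The grip revolves freely on its stem, so fingers closed on it need not turn with the plate; moved sideways round the axis it turns the plate.
- grip_b (a point): The same point of the other, identical handle, diametrically across the plate: in the plate's frame towards (-x, -y).
- valve_line (a point): Outer end of the black line on the plate's rim at the brass ball valve (104 x 34 x 50 mm, red lever): 105 mm from the axis, 36 mm above the bench. At the start it has between 50 and 260 degrees to go anticlockwise, seen from above, to the front pointer.
- front_pointer (a point): Tip of the fixed brass pointer on the front of the base, 115.5 mm from the axis, 36 mm above the bench; 10.5 mm outside the valve's line when the two are in line.
- pawl: Dark steel pawl, 58 mm long, 23 to 35 mm above the bench, on the base's own -y side; origin on its pivot at bench height. A light spring (about 1 N) keeps its nose on the plate's rim, 110 mm from the axis; it works by itself and needs no touching.
- pawl_nose (a point): Tip of the pawl. Four ratchet teeth, one a station: turned anticlockwise each tooth slides past under the nose just as its station comes in line with the pointer, and the nose drops behind it; turned clockwise its steep face then meets the nose, a rigid stop, with the station in line. 6 to 20 N clockwise on a handle presses it home properly; 50 N would be wrenching.
- elbow_c: Copper pipe elbow, 55x55x26 mm, bystander lying on the bench to the left of and behind the table.
- marker: Green and white marker pen, 135 mm long, bystander lying on the bench at the left of the table.
- centre_punch: Steel centre punch, 105 mm long, bystander lying on the bench at the right of the table.

How it is judged:
By the outcome, as a careful person would: the job done as asked, in the order asked, and still so for the second after the job is handed in, while the arm keeps its last pose, push and grip.
It also fails if it takes over 51 s, if anything falls off the work surface, if the arm or the gripper's body presses on something with over 40 N, if the wrist force passes 120 N, or if a joint passes its speed limit or range.

### The arm

A 6-joint arm with a two-finger parallel gripper is mounted at the origin on a cart in front of the work surface, level with it; the furniture and walls round the work are solid. World frame = base frame: x ahead of the robot, y to its left, z up, the work surface at z = 0. Lengths are in m, angles in degrees, forces in N, time in s.
With the tool pointing down it reaches from about 0.35 to 0.875 m from the base axis. Payload 4.2 kg.
Tool frame: the origin (TCP) lies between the finger pads; the fingertips stand 11 mm ahead of it and the grasp point (between the pads) lies 8 mm behind it; z points along the fingers, y is the direction in which the jaws open and shut (so a half turn about z gives the same grasp; the last joint's range is limited). The gripper opens to 87 mm and grips with 3 to 60 N. Pads are 19 mm wide; open, the fingers measure 117 mm over their backs; the gripper's body (75 mm by 190 mm) begins 51 mm behind the grasp point.
Start: joints at [86.322, 22.042, 0.453, 0, -68.411, -14.817], TCP at [0.198, 0.593, 0.234] pointing down, gripper open.
Joint ranges: [-179.83, 179.83], [-69.29, 118.12], [-61.27, 80.66], [-181.25, 117.63], [-171.15, -9.14], [-177.46, 177.46]. Speed limits (degrees/s): [159.86, 159.86, 180, 180, 180, 180].

### API

Orientations are given as a 3x3 rotation matrix whose columns are the frame's x, y, z axes.
In Python, from station import sense, capture, get_calibration, finish_job, search_frame, cut_out gives the robot as it stands.
- The arm moves only by the tool arm_command, never from a script. Its argument "rows" is a list of rows, each an object with "fingers": the opening in per cent of the stroke, from 0 (shut) to 100 (fully open); "travel": the shift along the tool's x, y, z in cm, a list of three; "roll": the turn about the tool's z in degrees. A call has 1 to 10 rows; each row is the pose to reach, as a shift and turn from the pose commanded when the call began, along the tool's axes at that moment; what a row does not reach only later rows make up. A row lasts 1/10 s, in which the tool goes at most 50 mm and 8.59 degrees, less where a joint would pass 70% of its speed; a pose out of reach is approached as far as the arm can. A call with a gripper value outside its range is refused whole. The fingers move at their own pace and stop on an object; the grip force is fixed at half the most. Time passes only in rows, so rows that repeat a pose let the fingers close. It gives the time, the measured TCP pose, the force and the opening at its end, in the units of the state.
- sense(): the state, without advancing time (a new reading comes with each control period).
- capture(name): name is "scene" or "top" or "wrist"; returns (picture, depth): 400x640x3 uint8, red, green, blue; 400x640 float32, m along the optical axis (not along the pixel's ray), 0 where there is no reading.
- get_calibration(name): a dict with "fov_y" (degrees; the focal length in pixels is half the picture's height over the tangent of half this angle, whatever the lens; pixels are square), "cx", "cy" (the principal point, pixels), "origin" and "attitude" of the camera in the world; the wrist camera has in their place "mount" (4x4, takes a point from camera to tool coordinates, whose origin is the TCP and whose axes are the flange's). Camera axes: x right, y down, z forward; pixel columns grow to the right and rows downward; lengths in m; the calibration is good to about 2 mm. A picture is of the moment at which its call begins: read the wrist's pose just before it. get_calibration takes no time and is no camera call.
- finish_job(): hands the job in, once; it reports no verdict.
Trained networks look in the newest picture that a camera, given by its name, has taken for a name from the list of things; names that differ only in an ending like _2 or _b are one class to them, and where a whole thing is asked for, a point or a joint stands for the part that bears it (a point fixed in the world has none). Each returns a list of dicts, best first, with "p" (0 to 1); they miss things now and then, are a little off and sometimes report something else, mostly with a low value. They report only what shows in the picture. A call takes as long as a camera call.
- search_frame(camera, label): "position" ([x, y, z] in m, in world coordinates, good to about 4 mm: the middle of the surface that is visible of it).
- cut_out(camera, label): "mask" (400x640 bool, what is visible of it).
The state is a dict: "time_s": time; "joints": joint angles; "joint_velocities": joint speeds; "effort": joint torques, N m; "tcp_pos": TCP position; "ee_rot": TCP orientation; "wrist_force": force on the tool from outside, world axes, zero at the start; "moment": the same for the moment, N m; "gripper_width": opening from 0.0 (shut) to 1.0 (fully open).
Only numpy, scipy, OpenCV 4.12 (cv2) and the standard library are available. Lean on these libraries where they do the work, as an engineer would, in place of code of your own. Each camera call takes 0.05 s, during which the arm holds its last target. There are 200 camera calls.

## Working session

There is one attempt and no reset: what is moved stays moved. The work goes in short steps, Python scripts to look and compute and a tool call to move; the robot and the scene stay as the last step left them, time stands still between calls to the robot, and variables do not carry over. Pictures are saved under pics/ and viewed, about 8 in all and at most 12, crops included, and the job is handed in when it is done.

Besides the shell and the picture viewer there is one more tool, called after ">>>" as name(argument=value, ...) on one line, values as JSON. arm_command: Moves the arm, as the interface text tells. Its arguments: {"type":"object","properties":{"rows":{"type":"array","items":{"type":"object","properties":{"fingers":{"type":"number"},"travel":{"type":"array","items":{"type":"number"}},"roll":{"type":"number"}}}}},"required":["rows"]}

```bash
mkdir -p pics; ls
python3 - <<'E'
from station import *
import cv2,numpy as np
np.set_printoptions(precision=4,suppress=True)
s=sense();print(s['time_s'],s['tcp_pos'],s['ee_rot'])
for c in ['scene','top']:
    p,d=capture(c);cv2.imwrite(f'pics/{c}1.png',p[:,:,::-1]);np.save(f'pics/{c}1d.npy',d)
    print(c,get_calibration(c))
    for l in ['table_base','grip_a','valve_line','front_pointer','pawl','pawl_nose','index_plate']:
        try: print(l,[(np.round(r['position'],4),round(r['p'],2)) for r in search_frame(c,l)[:3]])
        except Exception as e: print(l,e)
print(sense()['time_s'])
E
```

```text
pics
0.0 [0.198  0.5922 0.2325] [[ 0.9483 -0.3174 -0.0006]
 [-0.3174 -0.9483 -0.0021]
 [ 0.0001  0.0022 -1.    ]]
scene {'fov_y': 50.35035144484601, 'cx': 327.7789626066346, 'cy': 204.43244596086242, 'origin': array([ 0.0279, -0.8965,  0.7583]), 'attitude': array([[ 0.7908, -0.3862,  0.4748],
       [-0.612 , -0.4992,  0.6133],
       [ 0.0002, -0.7756, -0.6312]])}
table_base [(array([ 0.4637, -0.3403,  0.0382]), 0.9)]
grip_a [(array([ 0.4717, -0.3159,  0.0421]), 0.69)]
valve_line [(array([ 0.4785, -0.3197,  0.0374]), 0.78)]
front_pointer [(array([ 0.4626, -0.3394,  0.0357]), 0.78), (array([ 0.4749, -0.3209,  0.0407]), 0.23)]
pawl [(array([ 0.4628, -0.3375,  0.0414]), 0.5)]
pawl_nose [(array([ 0.476 , -0.4219,  0.0329]), 0.65)]
index_plate [(array([ 0.477 , -0.3196,  0.0418]), 0.58)]
top {'fov_y': 55.021233236551865, 'cx': 316.9004137622515, 'cy': 191.66708651689345, 'origin': array([ 0.3155, -0.2665,  0.9473]), 'attitude': array([[ 0.0037, -0.9746,  0.2239],
       [-1.    , -0.0023,  0.0066],
       [-0.006 , -0.224 , -0.9746]])}
table_base [(array([ 0.4739, -0.2958,  0.0365]), 0.77)]
grip_a [(array([ 0.4794, -0.291 ,  0.0363]), 0.69)]
valve_line [(array([ 0.478 , -0.2962,  0.0324]), 0.6)]
front_pointer [(array([ 0.476 , -0.3021,  0.0357]), 0.78), (array([ 0.634 , -0.0508,  0.0231]), 0.61)]
pawl [(array([ 0.4792, -0.4185,  0.0312]), 0.42)]
pawl_nose [(array([ 0.4853, -0.4151,  0.0349]), 0.63)]
index_plate [(array([ 0.4845, -0.2988,  0.0357]), 0.66)]
0.8
```

View pics/top1.png

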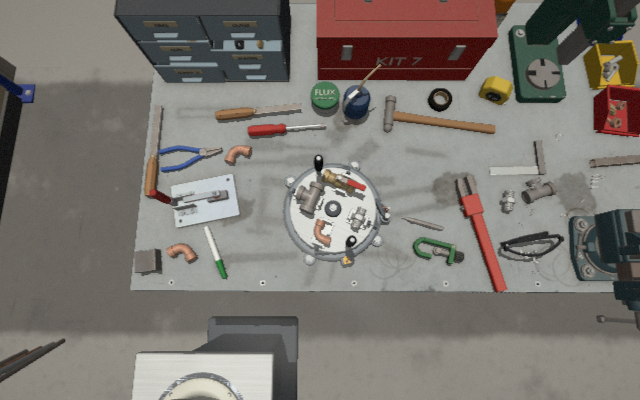

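View pics/scene1.png

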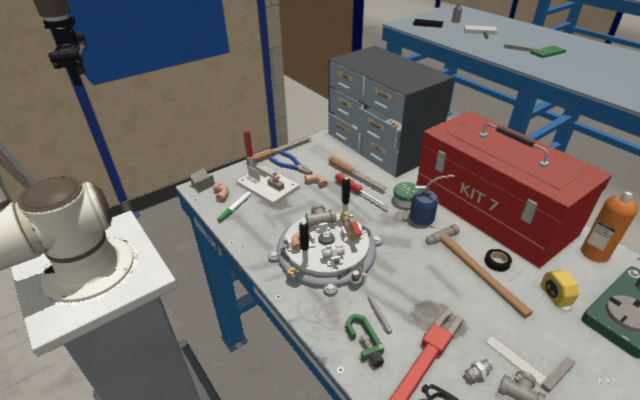

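```bash
cat > h.py <<'E'
import numpy as np,cv2
from station import *
np.set_printoptions(precision=4,suppress=True)
def cam(c):
    k=get_calibration(c)
    return 200/np.tan(np.radians(k['fov_y']/2)),k['cx'],k['cy'],k
def cloud(c,d,o=None,R=None):
    f,cx,cy,k=cam(c)
    if o is None:o,R=k['origin'],k['attitude']
    v,u=np.mgrid[:400,:640]
    return np.stack([(u-cx)/f*d,(v-cy)/f*d,d],-1)@R.T+o
def proj(c,P,o=None,R=None):
    f,cx,cy,k=cam(c)
    if o is None:o,R=k['origin'],k['attitude']
    q=(np.asarray(P)-o)@R
    return np.stack([q[...,0]/q[...,2]*f+cx,q[...,1]/q[...,2]*f+cy],-1)
def ortho(c,p,z,x0,x1,y0,y1,s,o=None,R=None):
    # up=+x, left=+y
    xs=np.arange(x1,x0,-s);ys=np.arange(y1,y0,-s)
    X,Y=np.meshgrid(xs,ys,indexing='ij')
    m=proj(c,np.stack([X,Y,0*X+z],-1),o,R).astype(np.float32)
    return cv2.remap(p,m[...,0],m[...,1],cv2.INTER_CUBIC)
E
python3 - <<'E'
from h import *
for c in ['top','scene']:
    d=np.load(f'pics/{c}1d.npy');p=cv2.imread(f'pics/{c}1.png');P=cloud(c,d)
    r=np.hypot(P[...,0]-.475,P[...,1]+.315)
    m=(r<.15)&(P[...,2]>.11)&(P[...,2]<.2)&(d>0)
    n,lab,st,ce=cv2.connectedComponentsWithStats(m.astype(np.uint8))
    for i in range(1,n):
        if st[i,4]>5: q=P[lab==i];print(c,st[i],q.mean(0),q.min(0),q.max(0))
    # feature: plate top
    m=(r<.2)&(abs(P[...,2]-.036)<.004)&(d>0)
    cc,rad=cv2.minEnclosingCircle(P[m][:,:2].astype(np.float32));print('circ',cc,rad,m.sum())
a=ortho('top',cv2.imread('pics/top1.png'),.036,.31,.64,-.48,-.15,.00055)
cv2.imwrite('pics/o.png',a);print(a.shape)
E
```

```text
top [313 155  10  14 113] [ 0.5671 -0.263   0.1465] [ 0.5608 -0.2721  0.1122] [ 0.5795 -0.2523  0.162 ]
top [345 235  12  12  99] [ 0.395  -0.3306  0.1509] [ 0.3866 -0.342   0.1129] [ 0.4061 -0.3218  0.1623]
circ (0.47687020897865295, -0.3079277575016022) 0.12441457808017731 3261
scene [341 177   9  22 162] [ 0.5675 -0.269   0.1385] [ 0.56   -0.2753  0.11  ] [ 0.5798 -0.2559  0.1629]
scene [299 222  10  22 199] [ 0.3938 -0.3389  0.1392] [ 0.3859 -0.3451  0.1107] [ 0.4062 -0.3268  0.1631]
circ (0.4764918386936188, -0.31214553117752075) 0.12453579157590866 2325
(600, 600, 3)
```

View pics/o.png

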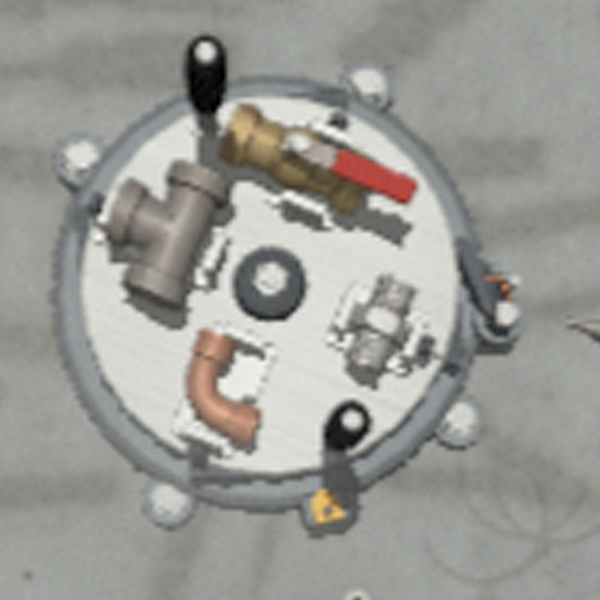

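The table's axis is near (.4845, -.2985), and handle B is at 21.6° (valve side). Handle A is at 201.6°, front, ortho pixel (350,425). The pointer is at about 196°, ortho (330,500). The valve therefore has about 219° to go. I'll check obstacle heights before moving.

Run:
```python
from h import *
for c in ['scene','top']:
    P=cloud(c,np.load(f'pics/{c}1d.npy'))
    for y in np.arange(-.5,.6,.1):
        o=[]
        for x in np.arange(.3,.9,.1):
            m=(P[...,0]>x)&(P[...,0]<x+.1)&(P[...,1]>y)&(P[...,1]<y+.1)
            o.append(round(float(P[m][:,2].max()),2) if m.any() else None)
        print(c,round(y,1),o)
R=sense()['ee_rot'];p=sense()['tcp_pos']
for w in [(.45,.2,.29),(.397,-.333,.26)]: print((np.array(w)-p)@R*100)
```

```text
scene -0.5 [0.02, 0.05, 0.04, 0.03, 0.15, 0.2, 0.25]
scene -0.4 [0.16, 0.16, 0.09, 0.02, 0.15, 0.2, 0.24]
scene -0.3 [0.06, 0.08, 0.16, 0.02, 0.04, 0.2, 0.2]
scene -0.2 [0.0, 0.04, 0.03, 0.03, 0.03, 0.27, 0.27]
scene -0.1 [0.02, 0.02, 0.07, 0.03, 0.03, 0.27, 0.27]
scene -0.0 [0.03, 0.16, 0.16, 0.02, 0.02, 0.27, 0.27]
scene 0.1 [0.04, 0.0, 0.03, 0.03, 0.02, 0.27, 0.27]
scene 0.2 [-0.75, -0.75, None, None, None, None, None]
scene 0.3 [-0.75, -0.75, -0.76, None, None, None, None]
scene 0.4 [-0.75, -0.77, None, None, None, None, None]
scene 0.5 [-0.75, -0.75, None, None, None, None, None]
top -0.5 [0.02, 0.04, 0.04, 0.03, 0.15, 0.2, 0.2]
top -0.4 [0.16, 0.16, 0.09, 0.02, 0.15, 0.2, 0.2]
top -0.3 [0.95, 0.08, 0.16, 0.02, 0.04, 0.2, 0.2]
top -0.2 [0.0, 0.04, 0.05, 0.03, 0.03, 0.27, 0.22]
top -0.1 [0.02, 0.02, 0.06, 0.03, 0.03, 0.27, 0.1]
top -0.0 [0.02, 0.16, 0.16, 0.02, 0.02, 0.27, 0.1]
top 0.1 [0.04, 0.0, 0.03, 0.03, 0.02, 0.27, 0.1]
top 0.2 [None, None, None, None, None, None, None]
top 0.3 [None, None, None, None, None, None, None]
top 0.4 [None, None, None, None, None, None, None]
top 0.5 [-0.75, -0.75, -0.75, -0.75, -0.75, -0.75, -0.75]
[36.3344 29.2568 -5.6458]
[48.2163 81.4853 -2.6488]
```

>>> arm_command(rows=[{"fingers": 100, "travel": [36.3, 29.3, -5.6], "roll": 50}, {"fingers": 100, "travel": [36.3, 29.3, -5.6], "roll": 50}, {"fingers": 100, "travel": [36.3, 29.3, -5.6], "roll": 50}, {"fingers": 100, "travel": [36.3, 29.3, -5.6], "roll": 50}, {"fingers": 100, "travel": [36.3, 29.3, -5.6], "roll": 50}, {"fingers": 100, "travel": [36.3, 29.3, -5.6], "roll": 50}, {"fingers": 100, "travel": [36.3, 29.3, -5.6], "roll": 50}, {"fingers": 100, "travel": [36.3, 29.3, -5.6], "roll": 50}, {"fingers": 100, "travel": [36.3, 29.3, -5.6], "roll": 50}, {"fingers": 100, "travel": [36.3, 29.3, -5.6], "roll": 50}])

```text
time_s: 1.8
tcp_pos: [0.451, 0.1968, 0.2906]
ee_rot: [[0.363, -0.932, 0.002], [-0.932, -0.363, 0.001], [0.0, -0.002, -1.0]]
wrist_force: [-0.3, 0.6, 0.7]
gripper_width: 0.997
```

Run:
```python
from h import *
s=sense();R=s['ee_rot'];p=s['tcp_pos'];print(s['time_s'],p,R,s['joints'])
print('yaw x',np.degrees(np.arctan2(R[1,0],R[0,0])))
for w in [(.397,-.333,.26)]: print((np.array(w)-p)@R*100)
```

```text
1.8 [0.451  0.1968 0.2906] [[ 0.3634 -0.9316  0.0015]
 [-0.9316 -0.3634  0.0005]
 [ 0.0001 -0.0016 -1.    ]] [ 42.546    6.6562 -12.1219   0.0388 -71.138  -21.2473]
yaw x -68.68877787059164
[47.3909 24.2868  3.0198]
```

>>> arm_command(rows=[{"fingers": 100, "travel": [47.4, 24.3, 2.0], "roll": 50}, {"fingers": 100, "travel": [47.4, 24.3, 2.0], "roll": 50}, {"fingers": 100, "travel": [47.4, 24.3, 2.0], "roll": 50}, {"fingers": 100, "travel": [47.4, 24.3, 2.0], "roll": 50}, {"fingers": 100, "travel": [47.4, 24.3, 2.0], "roll": 50}, {"fingers": 100, "travel": [47.4, 24.3, 2.0], "roll": 50}, {"fingers": 100, "travel": [47.4, 24.3, 2.0], "roll": 50}, {"fingers": 100, "travel": [47.4, 24.3, 2.0], "roll": 50}, {"fingers": 100, "travel": [47.4, 24.3, 2.0], "roll": 50}, {"fingers": 100, "travel": [47.4, 24.3, 2.0], "roll": 50}])

```text
time_s: 2.8
tcp_pos: [0.3999, -0.2996, 0.2712]
ee_rot: [[-0.477, -0.879, 0.001], [-0.879, 0.477, -0.0], [-0.0, -0.001, -1.0]]
wrist_force: [0.7, 1.2, -0.8]
gripper_width: 0.998
```

>>> arm_command(rows=[{"fingers": 100, "travel": [0, 0, 0], "roll": 0}, {"fingers": 100, "travel": [0, 0, 0], "roll": 0}])

```text
time_s: 3.0
tcp_pos: [0.3998, -0.2985, 0.2704]
ee_rot: [[-0.48, -0.877, -0.001], [-0.877, 0.48, 0.001], [-0.0, 0.001, -1.0]]
wrist_force: [1.1, -0.4, 0.5]
gripper_width: 0.999
```

Run:
```python
from h import *
s=sense();R=s['ee_rot'];p=s['tcp_pos'];print(s['time_s'],p,s['joints'])
print('yaw x',np.degrees(np.arctan2(R[1,0],R[0,0])))
M=get_calibration('wrist')['mount']
img,d=capture('wrist')
o=R@M[:3,3]+p;A=R@M[:3,:3];print(o,A[:,2])
np.savez('pics/w1.npz',d=d,o=o,A=A,img=img)
cv2.imwrite('pics/w1.png',img[:,:,::-1])
P=cloud('wrist',d,o,A)
m=(d>0)&(P[...,2]>.1)&(P[...,2]<.175)
n,lab,st,ce=cv2.connectedComponentsWithStats(m.astype(np.uint8))
for i in range(1,n):
    if st[i,4]>30: q=P[lab==i];t=q[q[:,2]>.155];print(st[i],q.mean(0),q.min(0),q.max(0),len(t),t.mean(0))
```

```text
3.0 [ 0.3998 -0.2985  0.2704] [-18.0776   8.1711 -13.2294  -0.0167 -68.6507 -10.592 ]
yaw x -118.67570870535802
[ 0.3596 -0.3736  0.421 ] [ 0.1455  0.2697 -0.9519]
[292 153  22  28 489] [ 0.3957 -0.3364  0.1511] [ 0.3875 -0.3445  0.1004] [ 0.4073 -0.3248  0.1633] 328 [ 0.3973 -0.3348  0.1596]
[  0 286  17   4  36] [ 0.7737 -0.375   0.1325] [ 0.7702 -0.3792  0.1262] [ 0.7777 -0.3718  0.1365] 0 [nan nan nan]<stdin>:13: RuntimeWarning: Mean of empty slice.
  ret = um.true_divide(
```

View pics/w1.png

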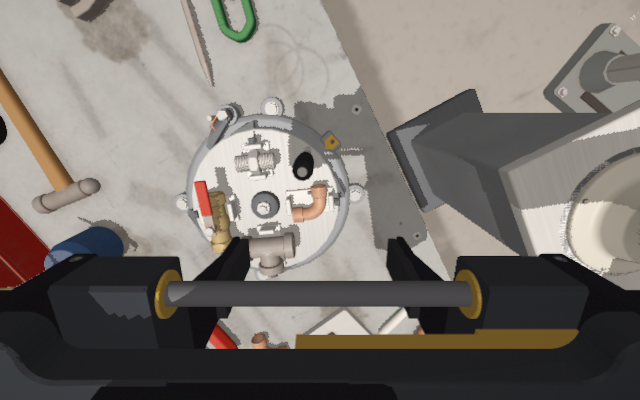

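The wrist view shows handle A at (303,165), the pointer at (331,142) and the hub at (264,207). I'll compute these positions.

Run:
```python
from h import *
w=np.load('pics/w1.npz');d,o,A,img=w['d'],w['o'],w['A'],w['img']
P=cloud('wrist',d,o,A)
hsv=cv2.cvtColor(img,cv2.COLOR_RGB2HSV)
m=(hsv[...,0]>12)&(hsv[...,0]<28)&(hsv[...,1]>120)&(hsv[...,2]>90);m[:125]=0;m[160:]=0;m[:,:315]=0;m[:,345:]=0
q=P[m];print('pointer',m.sum(),q.mean(0),q.min(0),q.max(0))
# hub: points around
r=np.hypot(P[...,0]-.4845,P[...,1]+.2985)
h=(r<.03)&(P[...,2]>.042)&(P[...,2]<.08)
for z in np.arange(.042,.08,.004):
    k=h&(P[...,2]>z)&(P[...,2]<z+.004)
    if k.sum()>5:print(z,k.sum(),P[k].mean(0))
c=np.array([.4845,-.2985])
for n,pt in [('pointer mean',q.mean(0)),('handle',np.array([.397,-.334]))]:
    e=pt[:2]-c;print(n,np.hypot(*e),np.degrees(np.arctan2(e[1],e[0]))%360)
# tip = pointer point nearest axis
e=q[np.argsort(np.hypot(*(q[:,:2]-c).T))[:5]];print(e)
k=(d>0)&(abs(P[...,2]-.036)<.0025)&(r<.12)
x=P[k];lo=x[:, :2]
print('plate pts',k.sum())
R=sense()['ee_rot'];p=sense()['tcp_pos'];print((np.array([.397,-.334,.127])-p)@R*100)
```

```text
pointer 117 [ 0.3629 -0.3311  0.0384] [ 0.3538 -0.3736  0.0299] [ 0.3722 -0.3234  0.421 ]
0.042 209 [ 0.4829 -0.3006  0.0448]
0.046 237 [ 0.4835 -0.3003  0.0472]
0.049999999999999996 24 [ 0.4825 -0.3011  0.0524]
0.05399999999999999 70 [ 0.4847 -0.2987  0.0553]
0.05799999999999999 35 [ 0.4863 -0.2962  0.0589]
pointer mean 0.12584510571927765 194.99363838708322
handle 0.09442722065167436 202.0830973815533
[[ 0.3722 -0.3291  0.0353]
 [ 0.3716 -0.3272  0.0348]
 [ 0.3715 -0.3303  0.0363]
 [ 0.371  -0.3285  0.0358]
 [ 0.3705 -0.3265  0.0345]]
plate pts 8619
[ 3.358  -1.4685 14.3639]
```

>>> arm_command(rows=[{"fingers": 100, "travel": [3.4, -1.5, 2.0], "roll": 0}, {"fingers": 100, "travel": [3.4, -1.5, 6.0], "roll": 0}, {"fingers": 100, "travel": [3.4, -1.5, 10.0], "roll": 0}, {"fingers": 100, "travel": [3.4, -1.5, 13.0], "roll": 0}, {"fingers": 100, "travel": [3.4, -1.5, 14.4], "roll": 0}, {"fingers": 60, "travel": [3.4, -1.5, 14.4], "roll": 0}, {"fingers": 40, "travel": [3.4, -1.5, 14.4], "roll": 0}, {"fingers": 10, "travel": [3.4, -1.5, 14.4], "roll": 0}, {"fingers": 0, "travel": [3.4, -1.5, 14.4], "roll": 0}, {"fingers": 0, "travel": [3.4, -1.5, 14.4], "roll": 0}])

```text
time_s: 4.05
tcp_pos: [0.3979, -0.3347, 0.1278]
ee_rot: [[-0.477, -0.879, 0.002], [-0.879, 0.477, -0.001], [-0.0, -0.002, -1.0]]
wrist_force: [0.5, -0.5, -0.3]
gripper_width: 0.633
```

>>> arm_command(rows=[{"fingers": 0, "travel": [0, 0, 0], "roll": 0}, {"fingers": 0, "travel": [0, 0, 0], "roll": 0}, {"fingers": 0, "travel": [0, 0, 0], "roll": 0}])

```text
time_s: 4.35
tcp_pos: [0.3974, -0.3347, 0.1269]
ee_rot: [[-0.477, -0.879, 0.0], [-0.879, 0.477, -0.0], [-0.0, -0.0, -1.0]]
wrist_force: [0.7, -0.2, 0.4]
gripper_width: 0.355
```

>>> arm_command(rows=[{"fingers": 0, "travel": [0, 0, 0], "roll": 0}, {"fingers": 0, "travel": [0, 0, 0], "roll": 0}, {"fingers": 0, "travel": [0, 0, 0], "roll": 0}, {"fingers": 0, "travel": [0, 0, 0], "roll": 0}])

```text
time_s: 4.75
tcp_pos: [0.3971, -0.3346, 0.1267]
ee_rot: [[-0.477, -0.879, -0.001], [-0.879, 0.477, 0.0], [0.0, 0.001, -1.0]]
wrist_force: [-1.4, -0.0, 0.4]
gripper_width: 0.232
```

```bash
cat > arc.py <<'E'
from h import *
import sys,json
# arc.py a0 a1 step : rows along the arc, relative to handle at angle a0 (commanded), yaw of tool x = -118.6
a0,a1,st=map(float,sys.argv[1:4]);rad=.0942
yaw=np.radians(-118.6);X=np.array([np.cos(yaw),np.sin(yaw)]);Y=np.array([X[1],-X[0]])
u=lambda a:rad*np.array([np.cos(np.radians(a)),np.sin(np.radians(a))])
for i in range(1,11):
    a=min(a0+st*i,a1);e=(u(a)-u(a0))*100;print(a,round(e@X,2),round(e@Y,2))
E
for a in 202 250 298 346 ; do python3 arc.py $a 999 4.8;echo; done; python3 arc.py 394 415 3; python3 -c "
from station import *;s=sense();print(s['gripper_width'],s['tcp_pos'],s['wrist_force'])"
```

```text
206.8 0.47 -0.63
211.6 0.9 -1.3
216.4 1.26 -2.0
221.2 1.56 -2.73
226.0 1.8 -3.48
230.8 1.98 -4.25
235.6 2.09 -5.03
240.4 2.14 -5.81
245.2 2.12 -6.6
250.0 2.03 -7.39

254.8 -0.15 -0.77
259.6 -0.37 -1.53
264.4 -0.64 -2.27
269.2 -0.98 -2.98
274.0 -1.38 -3.67
278.8 -1.83 -4.31
283.6 -2.34 -4.92
288.4 -2.89 -5.48
293.2 -3.49 -5.99
298.0 -4.13 -6.46

302.8 -0.68 -0.41
307.6 -1.38 -0.75
312.4 -2.12 -1.04
317.2 -2.87 -1.27
322.0 -3.65 -1.43
326.8 -4.43 -1.53
331.6 -5.22 -1.56
336.4 -6.01 -1.52
341.2 -6.79 -1.42
346.0 -7.56 -1.25

350.8 -0.75 0.23
355.6 -1.49 0.52
360.4 -2.19 0.88
365.2 -2.87 1.29
370.0 -3.5 1.75
374.8 -4.1 2.27
379.6 -4.65 2.84
384.4 -5.15 3.45
389.2 -5.6 4.1
394.0 -5.99 4.78

397.0 -0.22 0.44
400.0 -0.41 0.9
403.0 -0.58 1.36
406.0 -0.72 1.83
409.0 -0.84 2.31
412.0 -0.93 2.8
415.0 -1.0 3.29
415.0 -1.0 3.29
415.0 -1.0 3.29
415.0 -1.0 3.29
0.23232674957310256 [ 0.39713947 -0.33455373  0.12674746] [-1.36579957 -0.04382729  0.41444471]
```

>>> arm_command(rows=[{"fingers": 0, "travel": [0.47, -0.63, 0], "roll": 0}, {"fingers": 0, "travel": [0.9, -1.3, 0], "roll": 0}, {"fingers": 0, "travel": [1.26, -2.0, 0], "roll": 0}, {"fingers": 0, "travel": [1.56, -2.73, 0], "roll": 0}, {"fingers": 0, "travel": [1.8, -3.48, 0], "roll": 0}, {"fingers": 0, "travel": [1.98, -4.25, 0], "roll": 0}, {"fingers": 0, "travel": [2.09, -5.03, 0], "roll": 0}, {"fingers": 0, "travel": [2.14, -5.81, 0], "roll": 0}, {"fingers": 0, "travel": [2.12, -6.6, 0], "roll": 0}, {"fingers": 0, "travel": [2.03, -7.39, 0], "roll": 0}])

```text
time_s: 5.75
tcp_pos: [0.4533, -0.3883, 0.1268]
ee_rot: [[-0.477, -0.879, 0.0], [-0.879, 0.477, -0.001], [0.0, -0.0, -1.0]]
wrist_force: [-3.5, -1.2, 2.2]
gripper_width: 0.23
```

```bash
cat > st.py <<'E'
from h import *
s=sense();e=s['tcp_pos'][:2]-[.4842,-.299];a=np.arctan2(e[1],e[0]);f=s['wrist_force'];t=np.array([-np.sin(a),np.cos(a)])
print(s['time_s'],'ang',np.degrees(a)%360,'r',np.hypot(*e),'z',s['tcp_pos'][2],'Ftan(ccw+)',f[:2]@t,'Frad',f[:2]@e/np.hypot(*e),'Fz',f[2],'w',s['gripper_width'])
E
python3 st.py
```

```text
5.75 ang 250.9148483468588 r 0.09452898904877165 z 0.12675107476787487 Ftan(ccw+) -2.9030682831720074 Frad 2.2326133187351602 Fz 2.170252137258914 w 0.23014126481500308
```

>>> arm_command(rows=[{"fingers": 0, "travel": [-0.15, -0.77, 0], "roll": 0}, {"fingers": 0, "travel": [-0.37, -1.53, 0], "roll": 0}, {"fingers": 0, "travel": [-0.64, -2.27, 0], "roll": 0}, {"fingers": 0, "travel": [-0.98, -2.98, 0], "roll": 0}, {"fingers": 0, "travel": [-1.38, -3.67, 0], "roll": 0}, {"fingers": 0, "travel": [-1.83, -4.31, 0], "roll": 0}, {"fingers": 0, "travel": [-2.34, -4.92, 0], "roll": 0}, {"fingers": 0, "travel": [-2.89, -5.48, 0], "roll": 0}, {"fingers": 0, "travel": [-3.49, -5.99, 0], "roll": 0}, {"fingers": 0, "travel": [-4.13, -6.46, 0], "roll": 0}])

```text
time_s: 6.75
tcp_pos: [0.5299, -0.3819, 0.1268]
ee_rot: [[-0.477, -0.879, 0.0], [-0.879, 0.477, -0.0], [-0.0, -0.0, -1.0]]
wrist_force: [-1.4, -3.1, 1.5]
gripper_width: 0.235
```

>>> arm_command(rows=[{"fingers": 0, "travel": [-0.68, -0.41, 0], "roll": 0}, {"fingers": 0, "travel": [-1.38, -0.75, 0], "roll": 0}, {"fingers": 0, "travel": [-2.12, -1.04, 0], "roll": 0}, {"fingers": 0, "travel": [-2.87, -1.27, 0], "roll": 0}, {"fingers": 0, "travel": [-3.65, -1.43, 0], "roll": 0}, {"fingers": 0, "travel": [-4.43, -1.53, 0], "roll": 0}, {"fingers": 0, "travel": [-5.22, -1.56, 0], "roll": 0}, {"fingers": 0, "travel": [-6.01, -1.52, 0], "roll": 0}, {"fingers": 0, "travel": [-6.79, -1.42, 0], "roll": 0}, {"fingers": 0, "travel": [-7.56, -1.25, 0], "roll": 0}])

```text
time_s: 7.75
tcp_pos: [0.576, -0.321, 0.1268]
ee_rot: [[-0.477, -0.879, -0.001], [-0.879, 0.477, 0.0], [0.0, 0.001, -1.0]]
wrist_force: [-4.8, -1.4, 1.8]
gripper_width: 0.235
```

```bash
python3 st.py
```

```text
7.75 ang 346.51049474412383 r 0.09440587720400898 z 0.12676551402048278 Ftan(ccw+) -2.4438539289869015 Frad -4.327051665363767 Fz 1.7947484174934336 w 0.2352164409690697
```

>>> arm_command(rows=[{"fingers": 0, "travel": [-0.75, 0.23, 0], "roll": 0}, {"fingers": 0, "travel": [-1.49, 0.52, 0], "roll": 0}, {"fingers": 0, "travel": [-2.19, 0.88, 0], "roll": 0}, {"fingers": 0, "travel": [-2.87, 1.29, 0], "roll": 0}, {"fingers": 0, "travel": [-3.5, 1.75, 0], "roll": 0}, {"fingers": 0, "travel": [-4.1, 2.27, 0], "roll": 0}, {"fingers": 0, "travel": [-4.65, 2.84, 0], "roll": 0}, {"fingers": 0, "travel": [-5.15, 3.45, 0], "roll": 0}, {"fingers": 0, "travel": [-5.6, 4.1, 0], "roll": 0}, {"fingers": 0, "travel": [-5.99, 4.78, 0], "roll": 0}])

```text
time_s: 8.75
tcp_pos: [0.5621, -0.2465, 0.1268]
ee_rot: [[-0.477, -0.879, -0.001], [-0.879, 0.477, -0.001], [0.001, 0.0, -1.0]]
wrist_force: [-5.0, -4.9, 1.8]
gripper_width: 0.232
```

>>> arm_command(rows=[{"fingers": 0, "travel": [-0.22, 0.44, 0], "roll": 0}, {"fingers": 0, "travel": [-0.41, 0.9, 0], "roll": 0}, {"fingers": 0, "travel": [-0.58, 1.36, 0], "roll": 0}, {"fingers": 0, "travel": [-0.72, 1.83, 0], "roll": 0}, {"fingers": 0, "travel": [-0.84, 2.31, 0], "roll": 0}, {"fingers": 0, "travel": [-0.93, 2.8, 0], "roll": 0}, {"fingers": 0, "travel": [-1.0, 3.29, 0], "roll": 0}, {"fingers": 0, "travel": [-1.0, 3.29, 0], "roll": 0}, {"fingers": 0, "travel": [-1.0, 3.29, 0], "roll": 0}])

```text
time_s: 9.65
tcp_pos: [0.5376, -0.222, 0.1267]
ee_rot: [[-0.477, -0.879, -0.002], [-0.879, 0.477, -0.0], [0.001, 0.001, -1.0]]
wrist_force: [-6.0, -4.0, 2.3]
gripper_width: 0.235
```

```bash
python3 st.py
python3 - <<'E'
from h import *
p,d=capture('top')
a=ortho('top',p[:,:,::-1],.036,.31,.64,-.48,-.15,.00055)
p,d=capture('scene');cv2.imwrite('pics/s2.png',cv2.resize(p[190:310,250:410,::-1],None,fx=4,fy=4,interpolation=3))
cv2.imwrite('pics/o2.png',a)
E
```

```text
9.65 ang 55.25140793406001 r 0.09373434974247642 z 0.12673817190266481 Ftan(ccw+) 2.6517603106384486 Frad -6.697261667209747 Fz 2.285680290966736 w 0.23547525433123276
```

View pics/o2.png

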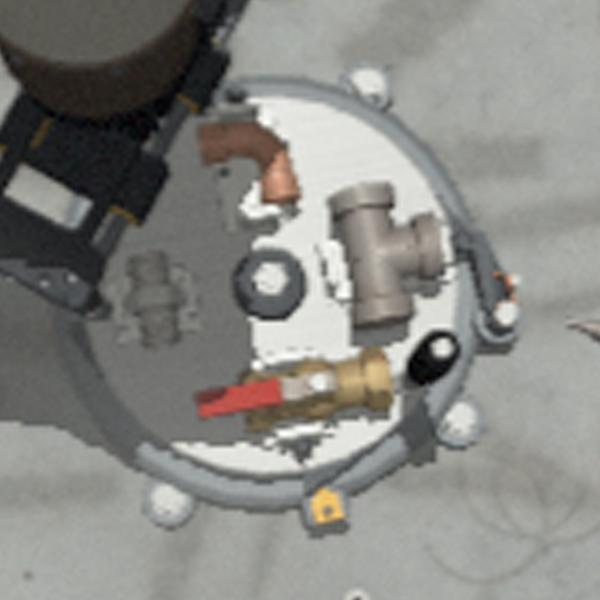

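View pics/s2.png

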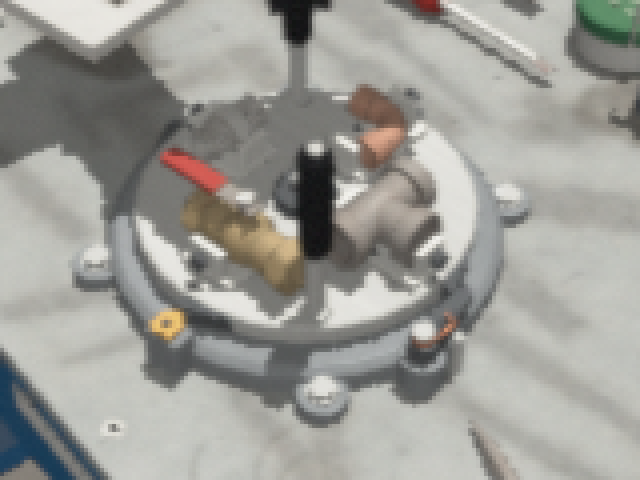

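The valve's line is about 5° short of the pointer, near ortho (305,455) against the pointer at (330,505). I'll go about 10° further and then come back.

```bash
python3 arc.py 415 425 2|head -5; echo; python3 arc.py 425 0 -1 2>/dev/null|head -0
python3 - <<'E'
import numpy as np
yaw=np.radians(-118.6);X=np.array([np.cos(yaw),np.sin(yaw)]);Y=np.array([X[1],-X[0]])
u=lambda a:.0942*np.array([np.cos(np.radians(a)),np.sin(np.radians(a))])
for a in np.arange(424,414,-1):e=(u(a)-u(425))*100;print(a,round(e@X,2),round(e@Y,2))
E
```

```text
417.0 -0.03 0.33
419.0 -0.05 0.66
421.0 -0.06 0.98
423.0 -0.06 1.31
425.0 -0.04 1.64

424 -0.01 -0.16
423 -0.01 -0.33
422 -0.02 -0.49
421 -0.02 -0.66
420 -0.02 -0.82
419 -0.01 -0.99
418 -0.0 -1.15
417 0.01 -1.31
416 0.02 -1.48
415 0.04 -1.64
```

>>> arm_command(rows=[{"fingers": 0, "travel": [-0.02, 0.33, 0], "roll": 0}, {"fingers": 0, "travel": [-0.03, 0.66, 0], "roll": 0}, {"fingers": 0, "travel": [-0.02, 0.98, 0], "roll": 0}, {"fingers": 0, "travel": [-0.01, 1.31, 0], "roll": 0}, {"fingers": 0, "travel": [0.01, 1.64, 0], "roll": 0}, {"fingers": 0, "travel": [0.01, 1.64, 0], "roll": 0}, {"fingers": 0, "travel": [0.01, 1.64, 0], "roll": 0}])

```text
time_s: 10.45
tcp_pos: [0.5241, -0.2143, 0.1267]
ee_rot: [[-0.477, -0.879, 0.0], [-0.879, 0.477, -0.001], [0.0, -0.0, -1.0]]
wrist_force: [-2.9, -4.5, 1.3]
gripper_width: 0.234
```

```bash
python3 st.py
python3 - <<'E'
from h import *
p,d=capture('top')
a=ortho('top',p[:,:,::-1],.036,.34,.52,-.46,-.21,.00035)
cv2.imwrite('pics/o3.png',a)
E
```

```text
10.45 ang 64.8087492154431 r 0.093652244815094 z 0.1267478377276013 Ftan(ccw+) 0.7056021682063507 Frad -5.343920154840527 Fz 1.2568905890846382 w 0.23367352528270866
```

View pics/o3.png

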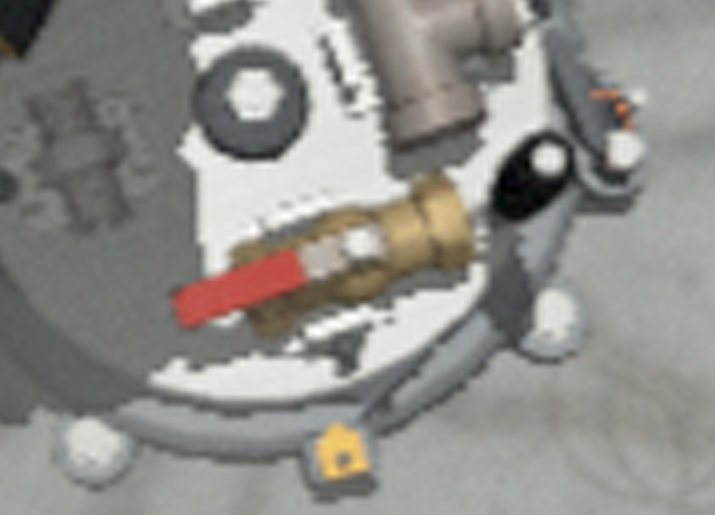

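The line now lies about 5° past the pointer: line mark at (345,350), pointer tip at (340,430). I'll ease back.

>>> arm_command(rows=[{"fingers": 0, "travel": [0, -0.12, 0], "roll": 0}, {"fingers": 0, "travel": [0, -0.24, 0], "roll": 0}, {"fingers": 0, "travel": [0, -0.36, 0], "roll": 0}, {"fingers": 0, "travel": [0, -0.46, 0], "roll": 0}, {"fingers": 0, "travel": [0, -0.54, 0], "roll": 0}, {"fingers": 0, "travel": [0, -0.6, 0], "roll": 0}, {"fingers": 0, "travel": [0, -0.65, 0], "roll": 0}, {"fingers": 0, "travel": [0, -0.7, 0], "roll": 0}, {"fingers": 0, "travel": [0, -0.75, 0], "roll": 0}, {"fingers": 0, "travel": [0, -0.75, 0], "roll": 0}])

```text
time_s: 11.5
tcp_pos: [0.5303, -0.2175, 0.1268]
ee_rot: [[-0.477, -0.879, -0.001], [-0.879, 0.477, -0.0], [0.0, 0.001, -1.0]]
wrist_force: [-4.1, -2.5, 1.8]
gripper_width: 0.237
```

```bash
python3 st.py
```

```text
11.5 ang 60.49627295450378 r 0.09367652818715815 z 0.1267747960944 Ftan(ccw+) 2.3498586425098917 Frad -4.194209578173081 Fz 1.7963728303090727 w 0.23678696209417457
```

>>> arm_command(rows=[{"fingers": 0, "travel": [0, -0.04, 0], "roll": 0}, {"fingers": 0, "travel": [0, -0.08, 0], "roll": 0}, {"fingers": 0, "travel": [0, -0.12, 0], "roll": 0}, {"fingers": 0, "travel": [0, -0.12, 0], "roll": 0}])

```text
time_s: 11.9
tcp_pos: [0.5313, -0.218, 0.1268]
ee_rot: [[-0.477, -0.879, -0.001], [-0.879, 0.477, -0.0], [0.0, 0.001, -1.0]]
wrist_force: [-4.6, -3.6, 1.8]
gripper_width: 0.235
```

```bash
python3 st.py
```

```text
11.9 ang 59.80818865762901 r 0.09368241206262864 z 0.12675634042155762 Ftan(ccw+) 2.145043681065273 Frad -5.3971044737126075 Fz 1.8182278621158718 w 0.23452891197421985
```

>>> arm_command(rows=[{"fingers": 0, "travel": [0, -0.04, 0], "roll": 0}, {"fingers": 0, "travel": [0, -0.08, 0], "roll": 0}, {"fingers": 0, "travel": [0, -0.12, 0], "roll": 0}, {"fingers": 0, "travel": [0, -0.12, 0], "roll": 0}])

```text
time_s: 12.3
tcp_pos: [0.5323, -0.2186, 0.1267]
ee_rot: [[-0.477, -0.879, -0.001], [-0.879, 0.477, -0.0], [0.0, 0.001, -1.0]]
wrist_force: [-4.7, -2.7, 2.6]
gripper_width: 0.238
```

```bash
python3 st.py
```

```text
12.3 ang 59.103968272056804 r 0.09368675213403538 z 0.12673375948441365 Ftan(ccw+) 2.689129895348701 Frad -4.740281943421398 Fz 2.58547683274424 w 0.2380044088111262
```

>>> arm_command(rows=[{"fingers": 0, "travel": [0, -0.04, 0], "roll": 0}, {"fingers": 0, "travel": [0, -0.08, 0], "roll": 0}, {"fingers": 0, "travel": [0, -0.12, 0], "roll": 0}, {"fingers": 0, "travel": [0, -0.12, 0], "roll": 0}])

```text
time_s: 12.7
tcp_pos: [0.5326, -0.2188, 0.1267]
ee_rot: [[-0.477, -0.879, -0.003], [-0.879, 0.477, 0.001], [0.001, 0.003, -1.0]]
wrist_force: [-6.7, -1.4, 2.4]
gripper_width: 0.231
```

```bash
python3 st.py
```

```text
12.7 ang 58.89929462064487 r 0.09366101972528991 z 0.12673325436660107 Ftan(ccw+) 5.06857617593583 Frad -4.639997228368134 Fz 2.4110465240963856 w 0.23146628517275877
```

The commanded 1.2 mm produced only about 0.3 mm of motion and the force is rising, so the plate has met the pawl at about 58.9°. I'll build up the press.

>>> arm_command(rows=[{"fingers": 0, "travel": [0, -0.04, 0], "roll": 0}, {"fingers": 0, "travel": [0, -0.08, 0], "roll": 0}, {"fingers": 0, "travel": [0, -0.12, 0], "roll": 0}, {"fingers": 0, "travel": [0, -0.12, 0], "roll": 0}, {"fingers": 0, "travel": [0, -0.12, 0], "roll": 0}])

```text
time_s: 13.2
tcp_pos: [0.5327, -0.2189, 0.1267]
ee_rot: [[-0.478, -0.879, -0.005], [-0.879, 0.478, 0.002], [0.001, 0.005, -1.0]]
wrist_force: [-7.8, 1.4, 5.7]
gripper_width: 0.235
```

```bash
python3 st.py
```

```text
13.2 ang 58.83145264056759 r 0.0936400154055254 z 0.12668447171004288 Ftan(ccw+) 7.365962893121426 Frad -2.875706037253313 Fz 5.719740254162073 w 0.23465906123044938
```

>>> arm_command(rows=[{"fingers": 0, "travel": [0, -0.05, 0], "roll": 0}, {"fingers": 0, "travel": [0, -0.1, 0], "roll": 0}, {"fingers": 0, "travel": [0, -0.15, 0], "roll": 0}, {"fingers": 0, "travel": [0, -0.2, 0], "roll": 0}, {"fingers": 0, "travel": [0, -0.2, 0], "roll": 0}, {"fingers": 0, "travel": [0, -0.2, 0], "roll": 0}])

```text
time_s: 13.8
tcp_pos: [0.5328, -0.219, 0.1267]
ee_rot: [[-0.478, -0.878, -0.008], [-0.878, 0.478, 0.003], [0.001, 0.008, -1.0]]
wrist_force: [-12.5, 4.2, 9.2]
gripper_width: 0.232
```

```bash
python3 st.py
```

```text
13.8 ang 58.71553806960895 r 0.09362836705581593 z 0.12666781784528763 Ftan(ccw+) 12.855608822201184 Frad -2.880926906659055 Fz 9.193824367284728 w 0.23246180555411974
```

>>> arm_command(rows=[{"fingers": 0, "travel": [0, 0, 0], "roll": 0}, {"fingers": 0, "travel": [0, 0, 0], "roll": 0}, {"fingers": 0, "travel": [0, 0, 0], "roll": 0}, {"fingers": 0, "travel": [0, 0, 0], "roll": 0}, {"fingers": 0, "travel": [0, 0, 0], "roll": 0}])

```text
time_s: 14.3
tcp_pos: [0.5328, -0.219, 0.1267]
ee_rot: [[-0.478, -0.879, -0.008], [-0.879, 0.478, 0.003], [0.001, 0.008, -1.0]]
wrist_force: [-12.0, 4.1, 8.8]
gripper_width: 0.235
```

Run:
```python
from h import *
import subprocess
for i in range(3):
    p,d=capture('top');exec(open('st.py').read())
a=ortho('top',p[:,:,::-1],.036,.34,.52,-.46,-.21,.00035)
cv2.imwrite('pics/o4.png',a)
```

```text
14.35 ang 58.71363761740292 r 0.09360667674049745 z 0.12667119074548194 Ftan(ccw+) 11.846160148872444 Frad -2.9942259928508315 Fz 8.995581114249715 w 0.23466497756056634
14.4 ang 58.718153540204085 r 0.09363531731254583 z 0.12666788744486443 Ftan(ccw+) 11.92446978176455 Frad -1.3998719202009426 Fz 9.04399714100032 w 0.2360147523582245
14.45 ang 58.72949971896475 r 0.09361714646046851 z 0.12665064465839931 Ftan(ccw+) 12.711153635515823 Frad -1.9756305111745533 Fz 7.791937708113965 w 0.2374760726080344
```

View pics/o4.png

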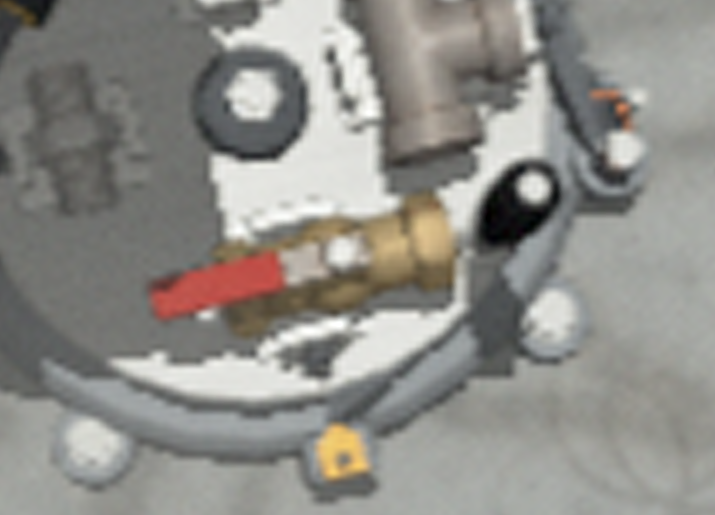

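The nest mark at (318,355), the hub at (252,103) and the pointer at (340,430) are all on one line: 14.7° against 14.9°. The press is steady at about 12 N, so I'm handing in.

```bash
python3 -c "
from station import *;print(finish_job())"
```

```text
the job is handed in; nothing more can be done
None
```

The brass ball valve is at the front pointer, with the plate pressed back against the pawl and the gripper still holding the handle. I handed the job in at about 14.5 s of the 51 s allowed; it reports no verdict.

- **Turning:** I gripped the handle that started nearest the pointer and turned the plate about 223° anticlockwise, roughly 5° past the pointer. I then eased it back until it came up hard on the pawl, with the handle at about 58.8°.
- **Press:** The last readings showed a steady clockwise push of about 12 N on the handle. The plate was still, and the gripper opening of about 20 mm matches the 21 mm grip.
- **Alignment:** In the last top picture the valve's station lies within about 0.2° of the pointer as seen from the axis. I judged this from the nest mark beside the valve, because the black line itself could not be made out. The stop came about 1° before the angle I had estimated from the first pictures, which is within the measuring error.
- **Not confirmed:** I took the click from the plate stopping hard on the way back, not from seeing the pawl drop. The wrist also read about 9 N upward while pressing, probably from slight tool tilt, well below the limits. I did not compare the bystander objects before and after; the arm's route stayed well above them.

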